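# Bring the open pot under the filling funnel

## Robot

A 6-joint arm with a two-finger parallel gripper is mounted at the origin on the work surface. World frame = base frame: x ahead of the robot, y to its left, z up, the work surface at z = 0. Lengths are in m, angles in degrees, forces in N, time in s.
With the tool pointing down it reaches from about 0.35 to 0.775 m from the base axis. Payload 5.5 kg.
Tool frame: the origin (TCP) lies at the very end of the fingers, on their centre line; the grasp point (between the pads) lies 19 mm behind it; z points along the fingers, y is the line along which they close (so a half turn about z gives the same grasp; the last joint's range is limited). The gripper opens to 85 mm and grips with 20 to 120 N. Pads are 22 mm wide; open, the fingers measure 114 mm over their backs; the gripper's body (76 mm by 85 mm) begins 54 mm behind the grasp point. The pads swing forward as they close: fully open they stand 13 mm farther back than shut.
Start: joints at [67.747, 17.945, 2.641, 74.691, 0, 82.002], TCP at [0.142, 0.557, 0.231] pointing down, gripper open.
Joint ranges: [-158.12, 158.12], [-49.38, 96.58], [-58.88, 72.47], [-126.05, 133.96], [-84.25, 85.87], [-180, 180]. Speed limits (degrees/s): [147.25, 147.25, 180, 180, 180, 180].

## Interface

Orientations are given as a 3x3 rotation matrix whose columns are the frame's x, y, z axes.
In Python, from workcell import read_state, grab_frame, close_job gives the robot as it stands.
- The arm moves only by the tool play_rows, never from a script. Its argument "targets" is a list that holds one entry, the list of rows, each a list of 7 numbers: the shift along the tool's x, y, z in mm, then the turn, a rotation vector about the tool's x, y, z in degrees, then the finger opening in mm, from 0 to 85.4. In form: [[[dx, dy, dz, rx, ry, rz, jaw], ...]]. A call has exactly 10 rows; each row is the pose to reach, as a shift and turn from the pose commanded when the call began, along the tool's axes at that moment; what a row does not reach only later rows make up. A row lasts 1/12 s, in which the tool goes at most 41.7 mm and 7.16 degrees, less where a joint would pass 70% of its speed; a pose out of reach is approached as far as the arm can. A call with a gripper value outside its range is refused whole. The fingers move at their own pace and stop on an object; "newtons" is the grip in N (left out, the last holds). Time passes only in rows, so rows that repeat a pose let the fingers close, or fill a call up. It gives the time, the measured TCP pose, the force, the opening and the grip force at its end, in the units of the state.
- read_state(): the state, without advancing time (a new reading comes with each control period).
- grab_frame(name): name is "scene" or "side" or "wrist"; returns a dict with "pixels" (400x640x3 uint8, red, green, blue), "fx", "fy", "cx", "cy" (pixels), "cam_to_world" (4x4, takes a point from camera to world coordinates); the wrist camera has in their place "mount" (4x4, takes a point from camera to tool coordinates, whose origin is the TCP and whose axes are the flange's). Camera axes: x right, y up, looking along -z (the intrinsics and any distortion apply to the point x, -y, -z); pixel columns grow to the right and rows downward; lengths in m; the calibration is good to about 2 mm. A picture is of the moment at which its call begins: read the wrist's pose just before it. There is no depth.
- close_job(): hands the job in; it is judged then, once.
The state is a dict: "time": time; "joint_positions": joint angles; "joint_vel": joint speeds; "joint_torque": joint torques, N m; "tcp_pos": TCP position; "eef_rot": TCP orientation; "ft_force": force on the tool from outside, world axes, zero at the start; "wrist_torque": the same for the moment, N m; "finger_gap": finger opening in m; "finger_force": force on a finger pad.
Only numpy, scipy, OpenCV 4.12 (cv2) and the standard library are available. Lean on these libraries where they do the work, as an engineer would, in place of code of your own. Each camera call takes 0.05 s, during which the arm holds its last target. There are 200 camera calls.

## Task

Set up the filling station: by pushing on its spokes, turn the turntable until the one pot without a lid is next to the post, and push the funnel arm round so that the funnel's spout ends over the middle of that open pot. Push gently; all four pots must stay standing in their seats, never lifted out, and the other kitchen things stay where they are.

Things in the scene. Friction and masses are not known exactly. Their poses are not given: they have to be found in the camera images.
- turntable (a joint): angle the turntable has turned since the start (always 0 at the start, whatever its direction), rad, counter-clockwise positive from above; turns freely either way. Its bearing has about 0.2 N m of friction, so it stays where it is left
- axis (a point): the turntable's vertical axis, at the top face of its round aluminium disc (224 mm across, top face 38 mm above the work surface). Four pots stand on the disc in wire seats, 90 degrees apart, centres 65 mm from the axis. Four level steel spokes stick out of the rim, each midway between two pots. The foot is fixed
- spoke0 (a point): point to push on a spoke: on the centre line of the round steel bar (10 mm thick), 135 mm from the turntable's axis, 36 mm above the work surface; the bare bar is free from 112 to 146 mm from the axis, then a black ball 16 mm across. The table below it is clear; push it sideways, from above, with closed fingers reaching down beside it
- spoke1 (a point): the same point on another spoke, 90 degrees counter-clockwise from spoke0
- spoke2 (a point): the same point on another spoke, 180 degrees counter-clockwise from spoke0
- spoke3 (a point): the same point on another spoke, 270 degrees counter-clockwise from spoke0
- open_pot: the only pot without a lid: plain steel, open on top, 60 mm across the rim, 55 mm tall, standing loose in its wire seat on the turntable (seat rim 6 mm high, about 2 mm of play); origin at the centre of its underside, 38 mm above the work surface; z up
- lidded_a: steel pot of the same size with a flat steel lid and small black knob, 63 mm across, 67 mm tall with its knob, loose in its seat on the turntable; origin at the centre of its underside, 38 mm above the work surface; z up
- lidded_b: steel pot of the same size with a flat steel lid and small black knob, 63 mm across, 67 mm tall with its knob, loose in its seat on the turntable; origin at the centre of its underside, 38 mm above the work surface; z up
- lidded_c: steel pot of the same size with a flat steel lid and small black knob, 63 mm across, 67 mm tall with its knob, loose in its seat on the turntable; origin at the centre of its underside, 38 mm above the work surface; z up
- stand: fixed round upright post 26 mm thick on a foot 84 mm across, carrying the funnel arm at 200 mm height, post top 211 mm; origin at the post's axis on the work surface. Its own -y axis points at the turntable's axis, 235 mm away
- funnel_arm (a joint): direction of the level funnel arm about the post, rad, counter-clockwise positive from above: 0 when it points at the turntable's axis (stand's -y); there the spout is 65 mm from that axis, over the pot nearest the post. Starts swung out at 0.9 to 1.5 (towards the stand's +x, away from the robot). Range -0.7 to 1.9, no stop or click at 0; friction about 0.2 N m, stays where left
- spout (a point): centre of the funnel spout's lower end (18 mm across), 170 mm from the post's axis, 125 mm above the work surface (32 mm above the rim of a pot, 20 mm above a lid's knob). The steel funnel above it is 82 mm across at the top, 217 mm above the work surface
- bar_mid (a point): point to push on the funnel arm: on the centre line of its round steel bar (12 mm thick), 85 mm from the post's axis, 200 mm above the work surface; the bar is free from about 20 to 125 mm from the post's axis
- squeeze_bottle: white squeeze bottle, 56 mm across, 185 mm tall; loose bystander, to be left where it is; origin at its underside
- jug: steel mug, 84 mm across, 100 mm tall, handle on its +y side; loose bystander, to be left where it is; origin at its underside
- spice_jar: small glass jar with black cap, 48 mm across, 70 mm tall; loose bystander, to be left where it is; origin at its underside
- spoon: steel spoon lying flat, 200 mm long; loose bystander, to be left where it is; origin at its underside
- deli_tub: open white plastic tub, 110 x 110 x 60 mm; loose bystander, to be left where it is; origin at its underside
- spatula: spatula lying flat, 240 mm long; loose bystander, to be left where it is; origin at its underside
Things that resemble listed ones, but are neither listed nor needed, are in the scene too. Leave any blue or yellow look-alike of the lidded_a alone.

How it is judged:
By the outcome, as a careful person would: the job done as asked, in the order asked, and still so for the second after the job is handed in, with the robot touching nothing.
It also fails if it takes over 56 s, if anything falls off the work surface, if the arm or the gripper's body presses on something with over 40 N, if the wrist force passes 120 N, or if a joint passes its speed limit or range.

## Working session

There is one attempt and no reset: what is moved stays moved. The work goes in short steps, Python scripts to look and compute and a tool call to move; the robot and the scene stay as the last step left them, time stands still between calls to the robot, and variables do not carry over. Pictures are saved under pics/ and viewed, at most 10 in all, crops included, and the job is handed in when it is done.

Besides the shell and the picture viewer there is one more tool, called after "Call:" by a JSON object that holds its "op" and its "data", one argument or row to a line. play_rows: Moves the arm, as the interface text tells. Its arguments: {"type":"object","properties":{"targets":{"type":"array"},"newtons":{"type":"number"}},"required":["targets"]}

```bash
mkdir -p pics; ls
cat > h.py <<'E'
import numpy as np, cv2
from workcell import read_state, grab_frame, close_job
def shot(name,fn):
    s=read_state(); f=grab_frame(name); cv2.imwrite('pics/'+fn,cv2.cvtColor(f['pixels'],cv2.COLOR_RGB2BGR))
    if 'cam_to_world' in f: T=np.array(f['cam_to_world'])
    else:
        W=np.eye(4); W[:3,:3]=s['eef_rot']; W[:3,3]=s['tcp_pos']; T=W@np.array(f['mount'])
    np.savez('pics/'+fn[:-4]+'.npz',T=T,K=[f['fx'],f['fy'],f['cx'],f['cy']],im=f['pixels'])
    return f
def load(fn):
    d=np.load('pics/'+fn+'.npz'); return d['T'],d['K'],d['im']
def ray(fn,u,v,z):
    T,K,_=load(fn); d=T[:3,:3]@np.array([(u-K[2])/K[0],-(v-K[3])/K[1],-1]); o=T[:3,3]
    return o+d*(z-o[2])/d[2]
def proj(fn,p):
    T,K,_=load(fn); c=np.linalg.inv(T)@np.append(p,1); return np.array([K[2]+K[0]*c[0]/-c[2],K[3]-K[1]*c[1]/-c[2]])
E
python3 - <<'E'
from h import *
for n in ['scene','side','wrist']:
    f=shot(n,n+'0.png'); print({k:v for k,v in f.items() if k!='pixels'})
s=read_state();print(s['tcp_pos'],s['eef_rot'],s['time'])
E
```

```text
pics
{'fx': 497.5916415294198, 'fy': 497.5916415294198, 'cx': 328.7397441329798, 'cy': 190.85696162809975, 'cam_to_world': array([[ 0.79339248, -0.4638328 ,  0.39419222,  1.18703862],
       [ 0.60864445,  0.61402723, -0.50251616, -0.84752766],
       [-0.00896128,  0.63861545,  0.76947385,  1.38134192],
       [ 0.        ,  0.        ,  0.        ,  1.        ]])}
{'fx': 431.4708914249365, 'fy': 431.4708914249365, 'cx': 319.76406584550534, 'cy': 205.48842423899802, 'cam_to_world': array([[ 0.96330903,  0.19084683, -0.18871458,  0.36504447],
       [-0.26765265,  0.63083612, -0.72829105, -0.81637206],
       [-0.01994406,  0.7520793 ,  0.65877079,  0.85308403],
       [ 0.        ,  0.        ,  0.        ,  1.        ]])}
{'fx': 341.7633203008799, 'fy': 341.7633203008799, 'cx': 315.8906236110812, 'cy': 200.54756516673115, 'mount': array([[-4.86427945e-04,  9.60160709e-01,  2.79447985e-01,
         7.14939743e-02],
       [ 9.99999863e-01,  4.13288248e-04,  3.20649087e-04,
         8.81402749e-04],
       [ 1.92382086e-04,  2.79448103e-01, -9.60160779e-01,
        -1.41872478e-01],
       [ 0.00000000e+00,  0.00000000e+00,  0.00000000e+00,
         1.00000000e+00]])}
[0.1414541  0.55692735 0.23061899] [[-9.69211429e-01  2.46229441e-01 -5.18434274e-04]
 [ 2.46229920e-01  9.69210567e-01 -1.30485857e-03]
 [ 1.81177380e-04 -1.39233787e-03 -9.99999014e-01]] 0.15
```

View pics/scene0.png

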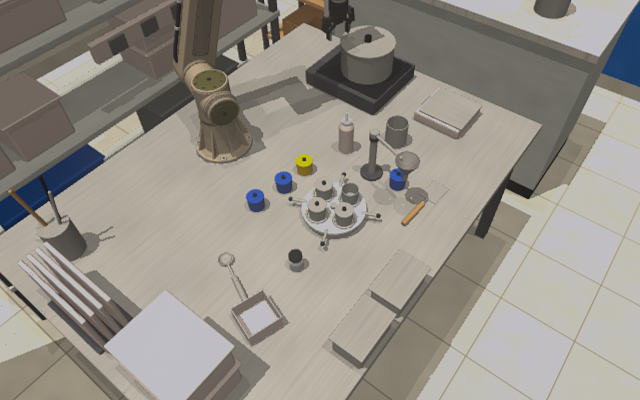

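View pics/side0.png

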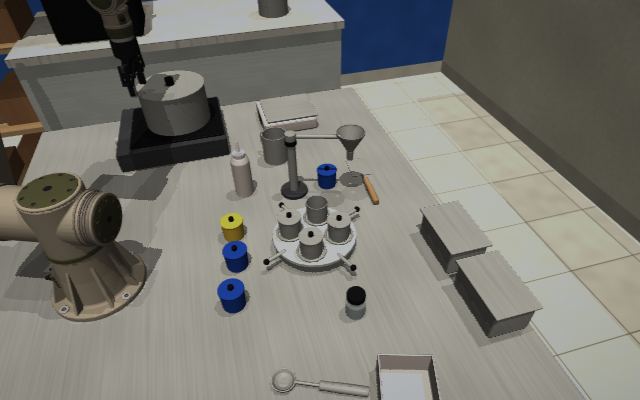

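The scene view shows the turntable at about (334,210), with black spoke balls at (291,199), (323,243), (378,216) and (344,177), and the open pot at (350,193). The post is at (372,160) and the funnel at (407,163). Blue and yellow look-alike pots stand to the left, and one blue pot is under the funnel. The side view shows the same, with the open pot at (317,207) and the post foot at (294,189).

Candidates for the open pot: three lidded steel pots at scene (317,208), (344,213) and (324,188), the jug at (397,132), the blue and yellow pots, and the open steel pot at (350,193). I choose (350,193).

Run:
```python
from h import *
np.set_printoptions(precision=4,suppress=True)
B={'scene0':[(291,199),(323,243),(378,216),(344,177)],'side0':[(266,262),(353,268),(357,210),(282,206)]}
for n,bs in B.items():
    T,K,im=load(n); g=im.astype(int).max(2)
    P=[]
    for u,v in bs:
        w=g[v-6:v+7,u-6:u+7]<60; y,x=np.nonzero(w)
        c=(u-6+x.mean(),v-6+y.mean()) if len(x)>5 else (u,v)
        P.append(ray(n,*c,.036)); print(n,len(x),np.round(c,1),P[-1])
    P=np.array(P); ax=(P[0]+P[2])/2; print('axis',ax,(P[1]+P[3])/2,P.mean(0),np.linalg.norm(P-P.mean(0),axis=1),np.degrees(np.arctan2(*(P-P.mean(0)).T[1::-1])))
print('open',ray('scene0',350,188,.093),ray('side0',317,202,.093))
print('post top',ray('scene0',374,134,.211),ray('side0',290,135,.211))
print('foot',ray('scene0',371.5,172,.004),ray('side0',294,190,.004))
print('funnel top',ray('scene0',407,161,.217),ray('side0',350,134,.217))
for n,(a,b,c,d) in {'scene0':(280,110,460,260),'side0':(200,100,400,300)}.items():
    _,_,im=load(n); print(n)
    cv2.imwrite('pics/c_%s.png'%n,cv2.resize(im[b:d,a:c,::-1],None,fx=3,fy=3,interpolation=cv2.INTER_CUBIC) if n=='side0' else cv2.resize(im[b:d,a:c,::-1],None,fx=4,fy=4,interpolation=cv2.INTER_CUBIC))
im=cv2.imread('pics/c_scene0.png');im2=cv2.imread('pics/c_side0.png')
print(im.shape,im2.shape)
cv2.imwrite('pics/c_side0.png',im2);
```

```text
scene0 5 [291 199] [ 0.4157 -0.077   0.036 ]
scene0 7 [322.1 243.6] [ 0.6155 -0.1573  0.036 ]
scene0 7 [378.  215.7] [0.6966 0.0448 0.036 ]
scene0 4 [344 177] [0.5022 0.1155 0.036 ]
axis [ 0.5561 -0.0161  0.036 ] [ 0.5589 -0.0209  0.036 ] [ 0.5575 -0.0185  0.036 ] [0.1534 0.1505 0.1528 0.145 ] [-157.5894  -67.319    24.4659  112.4164]
side0 27 [266.1 261.5] [ 0.4129 -0.0797  0.036 ]
side0 29 [352.6 267.3] [ 0.6147 -0.1595  0.036 ]
side0 15 [356.7 208.6] [0.6962 0.0435 0.036 ]
side0 13 [281.2 204.5] [0.4936 0.1232 0.036 ]
axis [ 0.5545 -0.0181  0.036 ] [ 0.5542 -0.0182  0.036 ] [ 0.5544 -0.0181  0.036 ] [0.1543 0.1538 0.1547 0.1538] [-156.4765  -66.8835   23.4952  113.2629]
open [0.5767 0.0471 0.093 ] [0.5795 0.0399 0.093 ]
post top [0.5576 0.2065 0.211 ] [0.5494 0.2044 0.211 ]
foot [0.5527 0.2197 0.004 ] [0.5509 0.2163 0.004 ]
funnel top [0.7146 0.1619 0.217 ] [0.7069 0.1505 0.217 ]
scene0
side0
(600, 720, 3) (600, 600, 3)
```

View pics/c_scene0.png

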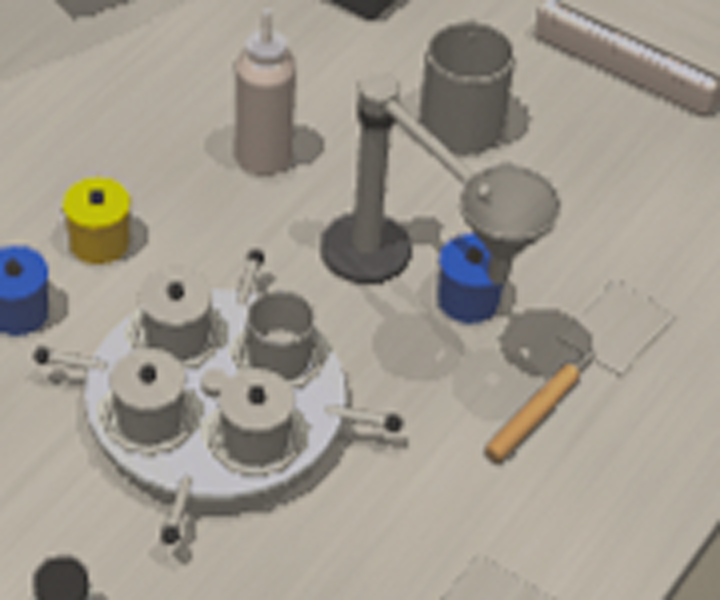

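View pics/c_side0.png

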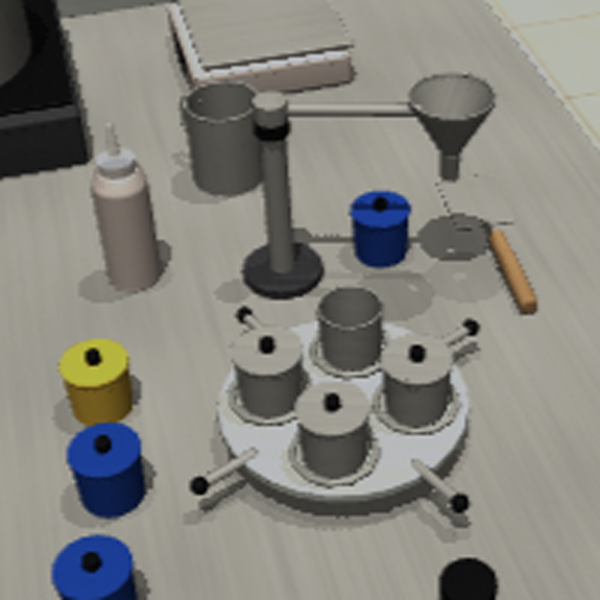

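The close crop confirms the choice: the pot at (280,320) in the 4x crop is plain steel with no lid. The axis is at about (0.5545,-0.018) and the post at (0.5525,0.217). They are 235 mm apart, as stated. The open pot is at bearing ~68°, so the table needs about +22°. I'll use the spoke at -67°, which is clear of everything else.

Call:
{"op": "play_rows", "data": {
  "targets": [
    [[0,0,-30,0,0,0,0],[-20,-20,-50,0,0,-3,0],[-48,-48,-50,0,0,-6,0],[-76,-76,-50,0,0,-9,0],[-104,-104,-50,0,0,-12,0],[-132,-132,-50,0,0,-15,0],[-160,-160,-50,0,0,-18,0],[-188,-188,-50,0,0,-21,0],[-216,-216,-50,0,0,-24,0],[-244,-244,-50,0,0,-27,0]]
  ]
}}

```text
time: 0.98
tcp_pos: [0.3183, 0.259, 0.2813]
eef_rot: [[-0.975, -0.224, 0.0], [-0.224, 0.975, 0.0], [-0.0, 0.0, -1.0]]
ft_force: [0.8, 0.5, 0.8]
finger_gap: -0.0002
finger_force: 0.0
```

```bash
cat >> h.py <<'E'
def go(p,yaw):
    "tool-axis shift (mm) and rz (deg) to world p with tool x at yaw"
    s=read_state(); R=np.array(s['eef_rot']); d=R.T@(np.array(p)-s['tcp_pos'])*1e3
    y=np.degrees(np.arctan2(R[1,0],R[0,0])); print('t',s['time'],'tcp',np.round(s['tcp_pos'],4),'yaw',y.round(1),'F',np.round(s['ft_force'],1),'shift',d.round(1),'rz',round(-((yaw-y+180)%360-180),1))
E
python3 -c "
from h import *
go([.56,-.15,.28],214)"
```

```text
t 0.9833 tcp [0.3183 0.259  0.2813] yaw -167.1 F [0.8 0.5 0.8] shift [-144.1 -452.7    1.2] rz -21.1
```

Call:
{"op": "play_rows", "data": {
  "targets": [
    [[-12,-38,0,0,0,-2,0],[-24,-76,0,0,0,-4,0],[-36,-114,0,0,0,-6,0],[-48,-152,0,0,0,-8,0],[-60,-190,0,0,0,-10,0],[-72,-228,0,0,0,-12,0],[-84,-266,0,0,0,-14,0],[-96,-304,0,0,0,-16,0],[-108,-342,0,0,0,-18,0],[-120,-380,0,0,0,-21,0]]
  ]
}}

```text
time: 1.82
tcp_pos: [0.5193, -0.0854, 0.281]
eef_rot: [[-0.831, -0.557, -0.0], [-0.557, 0.831, 0.0], [0.0, 0.0, -1.0]]
ft_force: [0.6, 0.9, 0.4]
finger_gap: -0.0001
finger_force: 0.0
```

```bash
python3 -c "
from h import *
go([.56,-.15,.28],214)
shot('wrist','w1.png'); shot('side','s1.png')
A=np.array([.5545,-.018,.036])
for a in (-156.5,-66.8,23.4,113.2): print(a,proj('w1',A+.154*np.array([np.cos(np.radians(a)),np.sin(np.radians(a)),0])))
"
```

```text
t 1.8167 tcp [ 0.5193 -0.0854  0.281 ] yaw -146.2 F [0.6 0.9 0.4] shift [  2.2 -76.3   1. ] rz -0.2
-156.5 [374.35393206  87.44940498]
-66.8 [217.23607995 197.72624994]
23.4 [321.61141844 328.46714979]
113.2 [468.5730052  242.23743885]
```

View pics/w1.png

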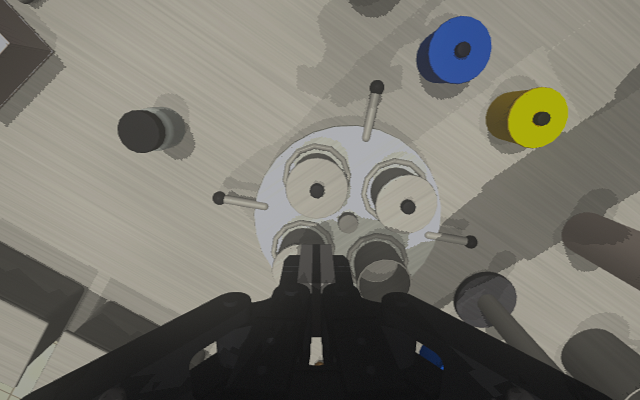

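The wrist view shows the balls at (219,198), (376,88) and (471,241), within 3 px (about 2 mm) of the predictions, so the geometry holds. Next I move beside the spoke, go down and push.

```bash
python3 -c "
from h import *
go([.5785,-.150,.029],214)
go([.6347,-.1232,.029],214)"
```

```text
t 1.9167 tcp [ 0.5212 -0.0882  0.2797] yaw -146.5 F [ 0.1  0.9 -1. ] shift [-13.9 -82.9 250.8] rz -0.5
t 1.9167 tcp [ 0.5212 -0.0882  0.2797] yaw -146.5 F [ 0.1  0.9 -1. ] shift [-75.5 -91.6 250.7] rz -0.5
```

Call:
{"op": "play_rows", "data": {
  "targets": [
    [[-5,-30,0,0,0,0,0],[-10,-60,10,0,0,0,0],[-14,-83,40,0,0,0,0],[-14,-83,75,0,0,0,0],[-14,-83,110,0,0,0,0],[-14,-83,140,0,0,0,0],[-14,-83,165,0,0,0,0],[-14,-83,185,0,0,0,0],[-14,-83,195,0,0,0,0],[-14,-83,195,0,0,0,0]]
  ]
}}

```text
time: 2.75
tcp_pos: [0.5745, -0.1434, 0.0835]
eef_rot: [[-0.831, -0.556, -0.005], [-0.556, 0.831, 0.002], [0.003, 0.005, -1.0]]
ft_force: [-0.1, 0.0, 0.1]
finger_gap: 0.0002
finger_force: 0.0
```

```bash
python3 -c "
from h import *
go([.5785,-.150,.029],214)
go([.6347,-.1232,.029],214)"
```

```text
t 2.75 tcp [ 0.5745 -0.1434  0.0835] yaw -146.2 F [-0.1  0.   0.1] shift [ 0.2 -8.  54.5] rz -0.2
t 2.75 tcp [ 0.5745 -0.1434  0.0835] yaw -146.2 F [-0.1  0.   0.1] shift [-61.4 -16.9  54.3] rz -0.2
```

Call:
{"op": "play_rows", "data": {
  "targets": [
    [[0,-8,0,0,0,0,0],[0,-8,10,0,0,0,0],[0,-8,20,0,0,0,0],[0,-8,30,0,0,0,0],[0,-8,40,0,0,0,0],[0,-8,48,0,0,0,0],[0,-8,54,0,0,0,0],[0,-8,54,0,0,0,0],[0,-8,54,0,0,0,0],[0,-8,54,0,0,0,0]]
  ]
}}

```text
time: 3.58
tcp_pos: [0.5814, -0.1514, 0.0325]
eef_rot: [[-0.831, -0.556, 0.0], [-0.556, 0.831, -0.0], [-0.0, -0.0, -1.0]]
ft_force: [0.2, 0.3, 0.5]
finger_gap: -0.0003
finger_force: 0.0
```

```bash
python3 -c "
from h import *
go([.5785,-.150,.029],214)
go([.6347,-.1232,.029],214)"
```

```text
t 3.5833 tcp [ 0.5814 -0.1514  0.0325] yaw -146.3 F [0.2 0.3 0.5] shift [1.6 2.7 3.5] rz -0.3
t 3.5833 tcp [ 0.5814 -0.1514  0.0325] yaw -146.3 F [0.2 0.3 0.5] shift [-60.   -6.2   3.6] rz -0.3
```

Call:
{"op": "play_rows", "data": {
  "targets": [
    [[-2,0,4,0,0,0,0],[-7,0,4,0,0,0,0],[-12,0,4,0,0,0,0],[-17,-1,4,0,0,0,0],[-22,-2,4,0,0,0,0],[-27,-3,4,0,0,0,0],[-32,-3,4,0,0,0,0],[-37,-4,4,0,0,0,0],[-42,-4,4,0,0,0,0],[-46,-4,4,0,0,0,0]]
  ]
}}

```text
time: 4.42
tcp_pos: [0.6219, -0.1286, 0.0281]
eef_rot: [[-0.831, -0.556, -0.0], [-0.556, 0.831, 0.0], [0.0, 0.0, -1.0]]
ft_force: [-1.0, 0.5, 0.7]
finger_gap: -0.0002
finger_force: 0.8
```

```bash
python3 -c "
from h import *
go([.6347,-.1232,.029],214)
shot('side','s2.png'); shot('scene','c2.png')
A=np.array([.5545,-.018,.036])
import itertools
for n in ('s2','c2'):
  T,K,im=load(n); g=im.astype(int).max(2); out=[]
  for k in range(4):
    best=[]
    for d in np.arange(0,35,1.):
      a=np.radians(23.3-180+90*k+d); p=proj(n,A+.154*np.array([np.cos(a),np.sin(a),0])); u,v=np.round(p).astype(int)
      best.append((g[v-1:v+2,u-1:u+2].mean(),d))
    out.append(min(best))
  print(n,out)
"
```

```text
t 4.4167 tcp [ 0.6219 -0.1286  0.0281] yaw -146.2 F [-1.   0.5  0.7] shift [-13.6  -2.6  -0.9] rz -0.2
s2 [(np.float64(14.777777777777779), np.float64(16.0)), (np.float64(9.88888888888889), np.float64(14.0)), (np.float64(46.666666666666664), np.float64(22.0)), (np.float64(20.11111111111111), np.float64(16.0))]
c2 [(np.float64(57.666666666666664), np.float64(15.0)), (np.float64(51.888888888888886), np.float64(16.0)), (np.float64(66.55555555555556), np.float64(16.0)), (np.float64(94.0), np.float64(26.0))]
```

Call:
{"op": "play_rows", "data": {
  "targets": [
    [[-2,0,0,0,0,0,0],[-4,-1,0,0,0,0,0],[-6,-1,0,0,0,0,0],[-8,-2,0,0,0,0,0],[-10,-2,0,0,0,0,0],[-11,-2,0,0,0,0,0],[-12,-2,0,0,0,0,0],[-12,-2,0,0,0,0,0],[-12,-2,0,0,0,0,0],[-12,-2,0,0,0,0,0]]
  ]
}}

```text
time: 5.35
tcp_pos: [0.6329, -0.1241, 0.0284]
eef_rot: [[-0.832, -0.555, 0.001], [-0.555, 0.832, 0.0], [-0.001, -0.0, -1.0]]
ft_force: [-0.9, -0.5, 0.1]
finger_gap: 0.0001
finger_force: 0.3
```

Call:
{"op": "play_rows", "data": {
  "targets": [
    [[3,0,0,0,0,0,0],[8,0,0,0,0,0,0],[12,0,-10,0,0,0,0],[14,0,-30,0,0,0,0],[14,0,-60,0,0,0,0],[14,0,-95,0,0,0,0],[14,0,-130,0,0,0,0],[14,0,-165,0,0,0,0],[14,0,-200,0,0,0,0],[14,0,-230,0,0,0,0]]
  ]
}}

```text
time: 6.18
tcp_pos: [0.6208, -0.1322, 0.2622]
eef_rot: [[-0.832, -0.555, 0.003], [-0.555, 0.832, -0.001], [-0.002, -0.002, -1.0]]
ft_force: [0.4, -0.1, -0.0]
finger_gap: -0.0002
finger_force: 0.0
```

```bash
python3 -c "
from h import *
go([.6347,-.1232,.029],214)
shot('side','s3.png'); shot('scene','c3.png')
A=np.array([.5545,-.018,.036])
for n,i in (('s3','side0'),('c3','scene0')):
  T,K,im=load(n); g=im.astype(int).max(2); out=[]
  for k in range(4):
      a=np.radians(23.3-180+90*k+22); p=proj(n,A+.154*np.array([np.cos(a),np.sin(a),0])); u,v=np.round(p).astype(int)
      w=g[v-7:v+8,u-7:u+8]; y,x=np.nonzero(w<70)
      if len(x)<4: continue
      P=ray(n,u-7+x.mean(),v-7+y.mean(),.036)-A; out.append((len(x),np.degrees(np.arctan2(P[1],P[0]))-(23.3-180+90*k),np.hypot(*P[:2])))
  print(n,np.round(out,3))
_,_,im=load('s3'); cv2.imwrite('pics/v3.png',cv2.resize(im[100:300,200:400,::-1],None,fx=3,fy=3,interpolation=cv2.INTER_CUBIC))
"
```

```text
t 6.1833 tcp [ 0.6208 -0.1322  0.2622] yaw -146.3 F [ 0.4 -0.1 -0. ] shift [-16.1   0.3 233.3] rz -0.3
s3 [[67.    23.555  0.157]
 [28.    20.383  0.154]
 [21.    20.513  0.153]
 [26.    20.871  0.155]]
c3 [[6.0000e+00 1.9690e+01 1.5300e-01]
 [1.2000e+01 2.1294e+01 1.5200e-01]
 [1.2000e+01 2.1593e+01 1.5600e-01]
 [1.8900e+02 2.1468e+01 1.5800e-01]]
```

View pics/v3.png

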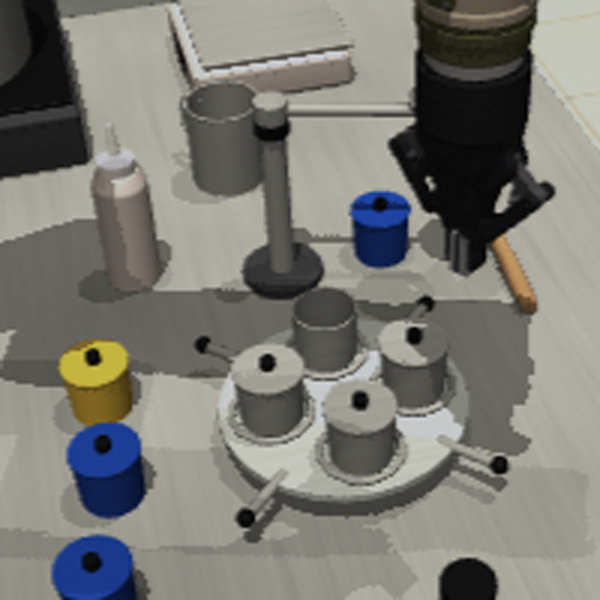

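The turntable has turned about 21° and the open pot faces the post, within about 1.5 mm. In this crop all four pots are upright in their seats, with the open one at (325,325). Next, the funnel arm, now at about 1.2 rad: I fly above it to a point behind the bar.

```bash
python3 -c "
from h import *
go([.646,.222,.28],214)"
```

```text
t 6.2833 tcp [ 0.6232 -0.133   0.2661] yaw -146.3 F [ 0.9 -0.7  0.8] shift [-216.2  282.4  -15. ] rz -0.3
```

Call:
{"op": "play_rows", "data": {
  "targets": [
    [[-10,13,-15,0,0,0,0],[-33,43,-20,0,0,0,0],[-57,75,-20,0,0,0,0],[-81,106,-20,0,0,0,0],[-105,137,-20,0,0,0,0],[-129,168,-20,0,0,0,0],[-153,200,-20,0,0,0,0],[-177,231,-20,0,0,0,0],[-200,262,-20,0,0,0,0],[-216,282,-20,0,0,0,0]]
  ]
}}

```text
time: 7.12
tcp_pos: [0.6431, 0.226, 0.2784]
eef_rot: [[-0.83, -0.557, -0.0], [-0.557, 0.83, 0.001], [-0.0, 0.001, -1.0]]
ft_force: [1.1, 0.0, -1.1]
finger_gap: -0.0
finger_force: 0.0
```

```bash
python3 -c "
from h import *
shot('side','s4.png'); shot('wrist','w4.png')
go([.646,.222,.186],214)
P=[.5525,.217]
print('post top',proj('w4',[*P,.211]),'bar',[proj('w4',[P[0]+r*np.cos(np.radians(-21)),P[1]+r*np.sin(np.radians(-21)),.2]).round() for r in (.04,.085,.12)])
"
```

```text
t 7.2167 tcp [0.6431 0.2269 0.2777] yaw -145.9 F [-0.5 -0.1  0.1] shift [ 0.4 -5.8 91.7] rz 0.1
post top [383.61651596  80.33919708] bar [array([326., 120.]), array([269., 161.]), array([226., 191.])]
```

View pics/w4.png

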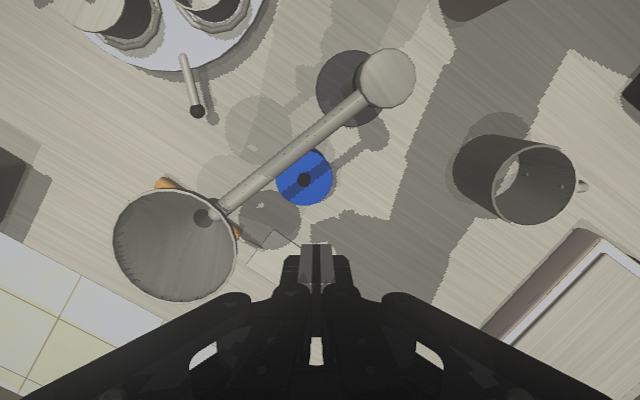

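The wrist view shows the post top at (387,78), the bar running to (218,213), and my fingertips at (316,250) behind it. The arm angle is about 1.27 rad. The fingertips can go straight down with about 13 mm to spare.

```bash
python3 -c "
from h import *
for p in ([.648,.227],[.6358,.1892],[.6265,.171],[.6056,.148],[.589,.1371],[.5771,.1324]): go(p+[.186],214)"
```

```text
t 7.2167 tcp [0.6431 0.2269 0.2777] yaw -145.9 F [-0.5 -0.1  0.1] shift [-4.1 -2.8 91.7] rz 0.1
t 7.2167 tcp [0.6431 0.2269 0.2777] yaw -145.9 F [-0.5 -0.1  0.1] shift [ 27.2 -27.2  91.7] rz 0.1
t 7.2167 tcp [0.6431 0.2269 0.2777] yaw -145.9 F [-0.5 -0.1  0.1] shift [ 45.1 -37.1  91.7] rz 0.1
t 7.2167 tcp [0.6431 0.2269 0.2777] yaw -145.9 F [-0.5 -0.1  0.1] shift [ 75.3 -44.5  91.7] rz 0.1
t 7.2167 tcp [0.6431 0.2269 0.2777] yaw -145.9 F [-0.5 -0.1  0.1] shift [ 95.2 -44.2  91.7] rz 0.1
t 7.2167 tcp [0.6431 0.2269 0.2777] yaw -145.9 F [-0.5 -0.1  0.1] shift [107.7 -41.4  91.7] rz 0.1
```

Call:
{"op": "play_rows", "data": {
  "targets": [
    [[-4,-3,15,0,0,0,0],[-4,-3,40,0,0,0,0],[-4,-3,65,0,0,0,0],[-4,-3,83,0,0,0,0],[-4,-3,92,0,0,0,0],[-4,-3,92,0,0,0,0],[1,-7,92,0,0,0,0],[6,-11,92,0,0,0,0],[11,-15,92,0,0,0,0],[16,-19,92,0,0,0,0]]
  ]
}}

```text
time: 8.05
tcp_pos: [0.6421, 0.1976, 0.1881]
eef_rot: [[-0.832, -0.555, 0.003], [-0.555, 0.832, 0.001], [-0.004, -0.001, -1.0]]
ft_force: [0.9, 2.4, 1.3]
finger_gap: -0.0002
finger_force: 1.2
```

```bash
python3 -c "
from h import *
for p in ([.6358,.1892],[.6265,.171],[.6056,.148],[.589,.1371],[.5771,.1324]): go(p+[.186],214)"
```

```text
t 8.05 tcp [0.6421 0.1976 0.1881] yaw -146.3 F [0.9 2.4 1.3] shift [ 9.9 -3.5  2. ] rz -0.3
t 8.05 tcp [0.6421 0.1976 0.1881] yaw -146.3 F [0.9 2.4 1.3] shift [ 27.7 -13.5   2. ] rz -0.3
t 8.05 tcp [0.6421 0.1976 0.1881] yaw -146.3 F [0.9 2.4 1.3] shift [ 57.9 -21.    1.9] rz -0.3
t 8.05 tcp [0.6421 0.1976 0.1881] yaw -146.3 F [0.9 2.4 1.3] shift [ 77.7 -20.9   1.8] rz -0.3
t 8.05 tcp [0.6421 0.1976 0.1881] yaw -146.3 F [0.9 2.4 1.3] shift [ 90.3 -18.2   1.8] rz -0.3
```

Contact is light, about 2.4 N. I continue along the arc and stop short at about -80°.

Call:
{"op": "play_rows", "data": {
  "targets": [
    [[5,-2,0,0,0,0,0],[11,-4,0,0,0,0,0],[17,-8,0,0,0,0,0],[23,-11,0,0,0,0,0],[29,-14,0,0,0,0,0],[36,-16,0,0,0,0,0],[43,-18,0,0,0,0,0],[50,-20,0,0,0,0,0],[56,-21,0,0,0,0,0],[60,-21,0,0,0,0,0]]
  ]
}}

```text
time: 8.88
tcp_pos: [0.6023, 0.1465, 0.1861]
eef_rot: [[-0.832, -0.555, -0.0], [-0.555, 0.832, -0.0], [0.0, 0.0, -1.0]]
ft_force: [1.7, 2.1, -0.2]
finger_gap: 0.0001
finger_force: 1.2
```

Call:
{"op": "play_rows", "data": {
  "targets": [
    [[3,0,0,0,0,0,0],[6,0,0,0,0,0,0],[9,0,0,0,0,0,0],[12,0,0,0,0,0,0],[14,0,0,0,0,0,0],[16,0,0,0,0,0,0],[17,0,0,0,0,0,0],[18,0,0,0,0,0,0],[18,0,0,0,0,0,0],[18,0,0,0,0,0,0]]
  ]
}}

```text
time: 9.72
tcp_pos: [0.588, 0.137, 0.1863]
eef_rot: [[-0.832, -0.555, -0.0], [-0.555, 0.832, -0.0], [0.0, -0.0, -1.0]]
ft_force: [1.1, 1.5, 0.6]
finger_gap: -0.0
finger_force: 0.8
```

```bash
python3 -c "
from h import *
go([.5771,.1324,.186],214)
shot('side','s5.png'); shot('scene','c5.png')
a=[]
for n,(x0,y0) in (('s5',(200,80)),('c5',(270,80))):
  _,_,im=load(n); a.append(cv2.resize(im[y0:y0+200,x0:x0+133,::-1],None,fx=3,fy=3,interpolation=cv2.INTER_CUBIC))
cv2.imwrite('pics/v5.png',np.hstack(a))
for n in('s5','c5'): print(n,'spout wish',proj(n,[.5553,.047,.125]),'funnel top wish',proj(n,[.5553,.047,.217]))
"
```

```text
t 9.7167 tcp [0.588  0.137  0.1863] yaw -146.3 F [1.1 1.5 0.6] shift [11.6  2.2  0.3] rz -0.3
s5 spout wish [307.21279747 192.90283703] funnel top wish [305.78034778 164.65135245]
c5 spout wish [345.02203197 178.91483441] funnel top wish [345.4876507  160.04951661]
```

View pics/v5.png

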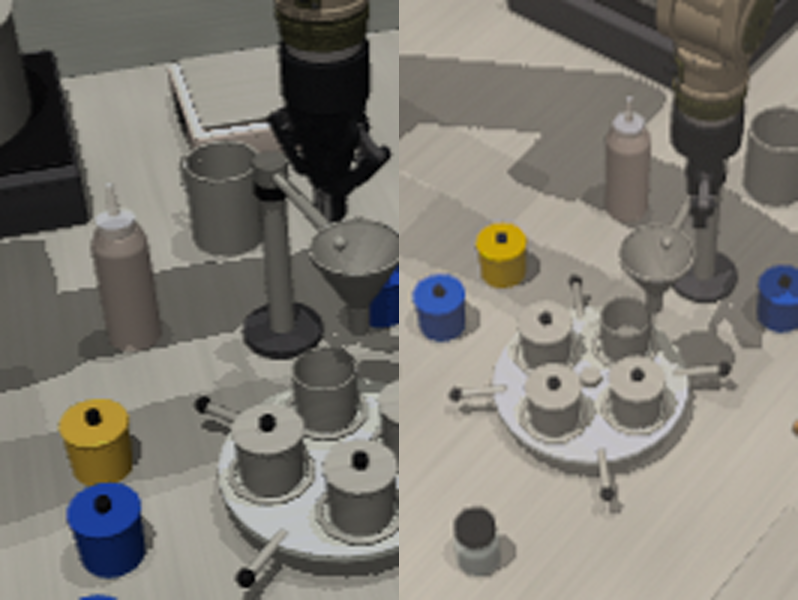

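```bash
python3 -c "
from h import *
P=np.array([.5525,.217])
for n,u,v,z in(('s5',318,163.5,.217),('c5',355.7,164,.217),('c5',355,181,.125),('s5',320,191,.125)):
  d=ray(n,u,v,z)[:2]; e=d-P; print(n,d,np.hypot(*e),np.degrees(np.arctan2(e[1],e[0])))
"
```

```text
s5 [0.58596059 0.04272015] 0.17746289135205204 -79.13183590412541
c5 [0.59142019 0.05266768] 0.16887833167316754 -76.67567480229407
c5 [0.58730053 0.05960561] 0.16119575766688676 -77.5322600890657
s5 [0.58989579 0.04479571] 0.1762179372376433 -77.74791022238394
```

Call:
{"op": "play_rows", "data": {
  "targets": [
    [[2,0,0,0,0,0,0],[4,1,0,0,0,0,0],[6,2,0,0,0,0,0],[8,2,0,0,0,0,0],[10,3,0,0,0,0,0],[11,4,0,0,0,0,0],[12,4,0,0,0,0,0],[12,4,0,0,0,0,0],[12,4,0,0,0,0,0],[12,4,0,0,0,0,0]]
  ]
}}

```text
time: 10.65
tcp_pos: [0.5756, 0.1337, 0.1862]
eef_rot: [[-0.832, -0.555, -0.001], [-0.555, 0.832, -0.0], [0.001, 0.0, -1.0]]
ft_force: [1.6, -0.1, -0.1]
finger_gap: -0.0002
finger_force: 0.6
```

```bash
python3 -c "
from h import *
go([.5771,.1324,.186],214)
shot('side','s6.png'); shot('scene','c6.png'); shot('wrist','w6.png')
a=[]
for n,(x0,y0) in (('s6',(250,80)),('c6',(290,100))):
  _,_,im=load(n); a.append(cv2.resize(im[y0:y0+150,x0:x0+100,::-1],None,fx=4,fy=4,interpolation=cv2.INTER_CUBIC))
cv2.imwrite('pics/v6.png',np.hstack(a))
"
```

```text
t 10.65 tcp [0.5756 0.1337 0.1862] yaw -146.3 F [ 1.6 -0.1 -0.1] shift [-0.5 -1.9  0.2] rz -0.3
```

View pics/v6.png

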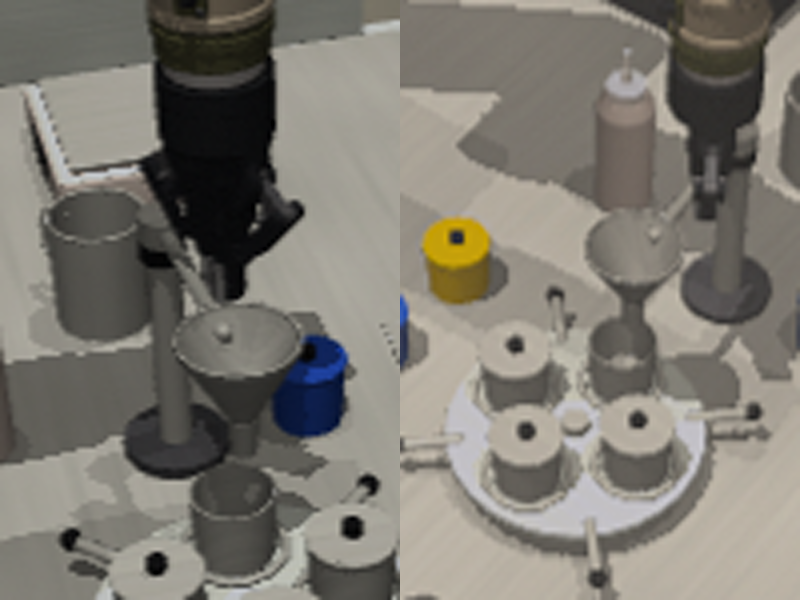

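```bash
python3 -c "
from h import *
P=np.array([.5525,.217])
for n,u,v,z in(('s6',310.7,193.2,.125),('c6',348,180,.125),('s6',309.3,165.5,.217),('c6',348.5,161,.217),('s6',308.5,202.5,.093),('c6',345.5,186.3,.093)):
  d=ray(n,u,v,z)[:2]; e=d-P; print(n,z,d.round(4),np.hypot(*e).round(4),np.degrees(np.arctan2(e[1],e[0])).round(2))
"
```

```text
s6 0.125 [0.5638 0.0431] 0.1743 -86.27
c6 0.125 [0.5661 0.0491] 0.1684 -85.37
s6 0.217 [0.5629 0.0409] 0.1764 -86.63
c6 0.217 [0.5655 0.0494] 0.1681 -85.58
s6 0.093 [0.557  0.0445] 0.1725 -88.52
c6 0.093 [0.5601 0.044 ] 0.1732 -87.47
```

The views show the spout about 6 mm short of the pot's centre, at crop positions (243,455) on the left and (632,320) on the right. I nudge it about 4 mm at the finger, then back off.

Call:
{"op": "play_rows", "data": {
  "targets": [
    [[1,1,0,0,0,0,0],[2,1,0,0,0,0,0],[3,2,0,0,0,0,0],[3,2,0,0,0,0,0],[3,2,0,0,0,0,0],[0,0,0,0,0,0,0],[-6,-4,0,0,0,0,0],[-12,-8,0,0,0,0,0],[-18,-12,-10,0,0,0,0],[-20,-14,-30,0,0,0,0]]
  ]
}}

```text
time: 11.63
tcp_pos: [0.5998, 0.1333, 0.2135]
eef_rot: [[-0.831, -0.556, -0.005], [-0.556, 0.832, -0.0], [0.005, 0.003, -1.0]]
ft_force: [0.9, -0.5, -0.3]
finger_gap: -0.0
finger_force: 0.0
```

Call:
{"op": "play_rows", "data": {
  "targets": [
    [[0,0,-30,0,0,0,0],[0,0,-60,0,0,0,0],[-20,20,-80,0,0,0,0],[-40,40,-80,0,0,0,0],[-60,60,-80,0,0,0,0],[-80,80,-80,0,0,0,0],[-100,100,-80,0,0,0,0],[-110,110,-80,0,0,0,0],[-110,110,-80,0,0,0,0],[-110,110,-80,0,0,0,0]]
  ]
}}

```text
time: 12.47
tcp_pos: [0.6307, 0.2867, 0.2952]
eef_rot: [[-0.831, -0.557, -0.001], [-0.557, 0.831, -0.001], [0.001, 0.0, -1.0]]
ft_force: [1.6, -0.3, -0.1]
finger_gap: -0.0
finger_force: 0.0
```

```bash
python3 -c "
from h import *
go([.5771,.1324,.186],214)
shot('side','s7.png'); shot('scene','c7.png')
a=[]
for n,(x0,y0) in (('s7',(260,120)),('c7',(295,140))):
  _,_,im=load(n); a.append(cv2.resize(im[y0:y0+100,x0:x0+66,::-1],None,fx=6,fy=6,interpolation=cv2.INTER_CUBIC))
cv2.imwrite('pics/v7.png',np.hstack(a))
"
```

```text
t 12.4667 tcp [0.6307 0.2867 0.2952] yaw -146.2 F [ 1.6 -0.3 -0.1] shift [130.3 -98.3 109.3] rz -0.2
```

View pics/v7.png

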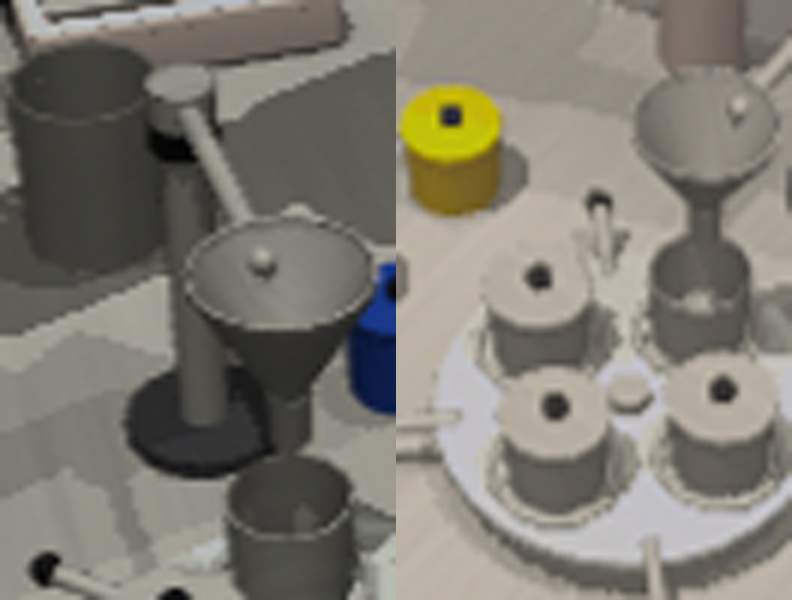

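```bash
python3 -c "
from h import *
P=np.array([.5525,.217])
for n,u,v,z in(('s7',308.5,193.7,.125),('c7',346.3,179.7,.125),('s7',306.5,165.8,.217),('c7',346.7,160.8,.217),('s7',308.5,202.5,.093),('c7',345.8,185.5,.093),('s7',290,134,.211)):
  d=ray(n,u,v,z)[:2]; e=d-P; print(n,z,d.round(4),np.hypot(*e).round(4),np.degrees(np.arctan2(e[1],e[0])).round(2))
A=np.array([.5545,-.018,.036])
for n,i in (('s7','side0'),('c7','scene0')):
  T,K,im=load(n); g=im.astype(int).max(2); out=[]
  for k in range(4):
      a=np.radians(23.3-180+90*k+21); p=proj(n,A+.154*np.array([np.cos(a),np.sin(a),0])); u,v=np.round(p).astype(int)
      w=g[v-6:v+7,u-6:u+7]; y,x=np.nonzero(w<70)
      if len(x)<4: continue
      Q=ray(n,u-6+x.mean(),v-6+y.mean(),.036)-A; out.append((len(x),np.degrees(np.arctan2(Q[1],Q[0]))-(23.3-180+90*k)))
  print(n,np.round(out,2))
"
```

```text
s7 0.125 [0.5577 0.0428] 0.1743 -88.28
c7 0.125 [0.5608 0.0468] 0.1704 -87.22
s7 0.217 [0.5558 0.0417] 0.1753 -88.91
c7 0.217 [0.5603 0.0467] 0.1705 -87.36
s7 0.093 [0.557  0.0445] 0.1725 -88.52
c7 0.093 [0.5589 0.0475] 0.1696 -87.85
s7 0.211 [0.5505 0.2095] 0.0077 -105.03
s7 [[35.   21.4 ]
 [29.   20.36]
 [16.   20.17]
 [18.   20.72]]
c7 [[ 6.   19.69]
 [12.   21.29]
 [ 7.   20.8 ]
 [ 4.   19.98]]
```

The spout is within about 2 mm of the pot's centre in both views. The pots are standing, nothing else was touched, and the arm is clear. Handing in.

```bash
python3 -c "
from h import *
print(close_job())"
```

```text
the job is handed in; nothing more can be done
None
```

The job is handed in: I turned the turntable about 21° so the open pot is next to the post, about 2° off the exact line to it, and swung the funnel arm until its spout was over that pot, within about 2 mm of its centre in both camera views; all four pots were standing, and pushing forces were about 3 N or less at each reading.

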